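# Feel out the bare foot of the display riser and pack it

### The arm

A 6-joint arm with a two-finger parallel gripper is mounted at the origin on a cart in front of the work surface, level with it; the furniture and walls round the work are solid. World frame = base frame: x ahead of the robot, y to its left, z up, the work surface at z = 0. Lengths are in m, angles in rad, forces in N, time in s.
With the tool pointing down it reaches from about 0.3 to 0.875 m from the base axis. Payload 6.4 kg.
Tool frame: the origin (TCP) lies at the very end of the fingers, on their centre line; the grasp point (between the pads) lies 19 mm behind it; x points along the fingers, z is the direction in which the jaws open and shut, and the axes are right-handed (so a half turn about x gives the same grasp; the last joint's range is limited). The gripper opens to 88 mm and grips with 3 to 60 N. Pads are 18 mm wide; open, the fingers measure 123 mm over their backs; the gripper's body (75 mm by 187 mm) begins 45 mm behind the grasp point.
Start: joints at [-1.459, 0.181, 1.607, -0, 1.354, -0.206], TCP at [0.18, -0.546, 0.239] pointing down, gripper open.
Joint ranges: [-2.99, 2.99], [-0.89, 2.07], [0.3, 2.58], [-1.14, 4.28], [0, 2.63], [-3.12, 3.12]. Speed limits (rad/s): [2.57, 2.57, 3.01, 3.14, 3.14, 3.14].

### API

Orientations are given as a 3x3 rotation matrix whose columns are the frame's x, y, z axes.
In Python, from cell import bot, vision, ticket gives the robot as it stands.
- The arm moves only by the shell command python3 -m crank 'ROWS'. ROWS is JSON, a list of rows, each a list of 5 numbers: the finger opening in cm, from 0 to 8.81, then the shift along the world's x, y, z in cm, then the turn about the world's z in rad. In form: [[gripper, x, y, z, yaw], ...]. A call has 1 to 20 rows; each row is the pose to reach, as a shift and turn from the pose commanded when the call began; what a row does not reach only later rows make up. A row lasts 1/8 s, in which the tool goes at most 62.5 mm and 10.7 degrees, less where a joint would pass 70% of its speed; a pose out of reach is approached as far as the arm can. A call with a gripper value outside its range is refused whole. The fingers move at their own pace and stop on an object; the grip force is fixed at half the most. Time passes only in rows, so rows that repeat a pose let the fingers close. It gives the time, the measured TCP pose, the force and the opening at its end, in the units of the state.
- bot.get_state(): the state, without advancing time (a new reading comes with each control period).
- vision.camera(name): name is "scene" or "top" or "wrist"; returns the picture (420x560x3 uint8, red, green, blue); there is no depth.
- vision.camera_params(name): a dict with "camera_matrix" (3x3 intrinsics, pixels), "world_to_cam" (4x4, takes a point from world to camera coordinates). Camera axes: x right, y down, z forward; pixel columns grow to the right and rows downward; lengths in m; the calibration is good to about 2 mm. A picture is of the moment at which its call begins: read the wrist's pose just before it. camera_params takes no time and is no camera call; for the wrist camera it gives the pose at the moment of the call.
- ticket.job_done(): hands the job in, once; it reports no verdict.
The state is a dict: "time_s": time; "qpos": joint angles; "qd": joint speeds; "tau": joint torques, N m; "tcp_pos": TCP position; "eef_rot": TCP orientation; "contact_force": force on the tool from outside, world axes, zero at the start; "torque": the same for the moment, N m; "gripper_width": finger opening in m.
Only numpy, scipy, OpenCV 4.12 (cv2) and the standard library are available. Lean on these libraries where they do the work, as an engineer would, in place of code of your own. Each camera call takes 0.05 s, during which the arm holds its last target. There are 200 camera calls.

### The job

The stone-topped display riser has lost the pad under one of the four hidden feet behind its front board (each foot is marked by a pair of brass screws). Take the beech packing blade by its grip block, feel into the gap under the front board at the feet with light pushes - the blade stops dead at a foot that still has its pad - and where it goes on in with only a light drag, slide it straight under that foot, fully home with the grip block against the front board, and leave it there flat on the table. Do not shift the riser, not even by a few millimetres, or disturb the wares on it and around it.

Things in the scene. Friction and masses are not known exactly. Their poses are not given: they have to be found in the camera images.
- riser: Low display riser carrying the vases: stone slab on an oak carcase 140 deep (x) x 350 wide (y) x 60 mm high, about 4.5 kg, loose. Origin: centre of its underside at table height; z up, x from front to back, so the front face is the plane x = -70 mm. The front board's lower edge is 12 mm above the table all along (toe gap). A push of about 15 to 30 N begins to slide it.
- packer: Packing blade, one loose piece of pale beech, 60 g: a grip block 36 (x) x 26 (y) x 36 mm high and, from its front face, a flat blade 55 mm long, 26 wide, 6 thick (last 13 mm bevelled on top, to 3 mm at the nose), flush with the block's underside. Origin: centre of the block's underside; x along the blade to its nose, z up. Grip the block across its 26 mm.
- packer_shoulder (a point): On the packing blade: lower edge of the grip block's front face, where the blade begins, 18 mm ahead of the body's origin, underside height. It meets the riser's front face when the blade is home.
- packer_nose (a point): On the packing blade: tip of the blade, 73 mm ahead of the body's origin, underside height.
- foot_1 (a point): On the riser's front face, at table height, straight before the far left foot (riser y = +126 mm), which a pair of brass screw heads on the front board marks, 24 mm apart and 30 mm up. Axes as the riser's: x goes straight in. All four feet are alike: 46 mm wide, 10 to 60 mm behind the front face, underside 8 mm above the table.
- foot_2 (a point): The same point before the inner left foot (riser y = +42 mm). Three of the four feet, a different three each time, stand on a hidden pad 8 mm thick and 36 mm wide whose front edge is 31 mm behind the front face: there a blade stops dead 31 mm in.
- foot_3 (a point): The same point before the inner right foot (riser y = -42 mm). Under the one foot without a pad a springy rubber lip, 38 mm in, hangs to 5 mm above the table and gives way: the nose clicks under it with up to 7 N, then 1 to 4 N of drag; free to 60 mm in. A blade held more than 2 mm off the table strikes the front of any foot 10 mm in.
- foot_4 (a point): The same point before the far right foot (riser y = -126 mm). Between the feet the riser is hollow: a blade goes in there too but supports nothing.
- tulip_orange: Bystander: orange tulip-shaped cup, 74 mm wide, 87 mm high, loose on the riser towards its back; origin under its centre.
- tulip_blush: Bystander: pale pink tulip-shaped cup, 74 mm wide, 87 mm high, loose on the riser towards its back; origin under its centre.
- tulip_white: Bystander: white tulip-shaped cup, 74 mm wide, 87 mm high, loose on the riser towards its back; origin under its centre.
- bird_2: Bystander: small grey-blue bird ornament, 36 x 64 x 45 mm, on the right end of the riser; origin under its centre.
- tape_roll: Bystander: roll of brown tape, 93 mm wide, 48 mm high, on the table to the right; origin under its centre.
- book_c: Bystander: dark notebook, 141 x 90 x 17 mm, on the table far right; origin under its centre.
- pinch_pot_2: Bystander: small cream speckled pot, 54 mm wide, 37 mm high, on the table to the left of the riser; origin under its centre.
Mind the look-alikes: they are no part of the job. Leave any orange look-alike of the packer alone.

How it is judged:
By the outcome, as a careful person would: the job done as asked, in the order asked, and still so for the second after the job is handed in, with the robot touching nothing.
It also fails if it takes over 64 s, if anything falls off the work surface, if the arm or the gripper's body presses on something with over 40 N, if the wrist force passes 120 N, or if a joint passes its speed limit or range.

## Working session

There is one attempt and no reset: what is moved stays moved. The work goes in short steps, Python scripts to look and compute and a shell command to move; the robot and the scene stay as the last step left them, time stands still between calls to the robot, and variables do not carry over. Pictures are saved under pics/ and viewed, about 8 in all and at most 12, crops included, and the job is handed in when it is done.

```bash
mkdir -p pics; cat > h.py <<'E'
import numpy as np, cv2
from cell import bot, vision, ticket
def snap(n,f):
    P=vision.camera_params(n); im=vision.camera(n)[:,:,::-1].copy(); cv2.imwrite('pics/'+f,im); np.save('pics/'+f+'.npy',np.vstack([P['world_to_cam'].ravel(),np.pad(P['camera_matrix'].ravel(),(0,7))])); return im,P
def load(f):
    a=np.load('pics/'+f+'.npy'); return cv2.imread('pics/'+f),{'world_to_cam':a[0].reshape(4,4),'camera_matrix':a[1][:9].reshape(3,3)}
def ray(P,u,v):
    T=P['world_to_cam'];K=P['camera_matrix'];R=T[:3,:3]
    return -R.T@T[:3,3], R.T@np.linalg.inv(K)@np.array([u,v,1.])
def onz(P,u,v,z):
    o,d=ray(P,u,v); return o+d*(z-o[2])/d[2]
def tri(*obs):
    A=np.zeros((3,3));b=np.zeros(3)
    for P,u,v in obs:
        o,d=ray(P,u,v);d/=np.linalg.norm(d);M=np.eye(3)-np.outer(d,d);A+=M;b+=M@o
    return np.linalg.solve(A,b)
def proj(P,p):
    c=P['world_to_cam'][:3,:3]@p+P['world_to_cam'][:3,3];q=P['camera_matrix']@c;return q[:2]/q[2]
E
python3 - <<'E'
from h import *
s=bot.get_state();print(s)
a,_=snap('scene','s1.png');b,_=snap('top','t1.png')
E
```

```text
{'time_s': 0.0, 'qpos': array([-1.45928889e+00,  1.81560461e-01,  1.60800237e+00,  2.03137085e-05,
        1.35380422e+00, -2.06324493e-01]), 'qd': array([ 0.00039751, -0.00078814,  0.00048429, -0.00148838, -0.00038157,
        0.00022512]), 'tau': array([-8.81398933e-05, -4.33863866e+01, -3.41849470e+01,  7.02633290e-02,
        3.84362193e-02, -1.21502439e-04]), 'tcp_pos': array([ 0.17964002, -0.54565145,  0.23780195]), 'eef_rot': array([[-1.77734952e-04,  9.49916595e-01,  3.12503490e-01],
       [ 1.76558807e-03,  3.12503306e-01, -9.49915031e-01],
       [-9.99998426e-01,  3.82919332e-04, -1.73270417e-03]]), 'contact_force': array([-0.43734578,  0.53394166, -0.01113545]), 'torque': array([ 0.05128968, -0.06684545,  0.0090667 ]), 'gripper_width': 0.08803932661502487}
```

View pics/s1.png

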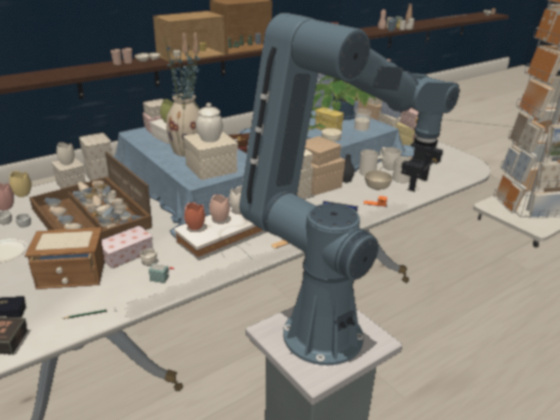

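View pics/t1.png

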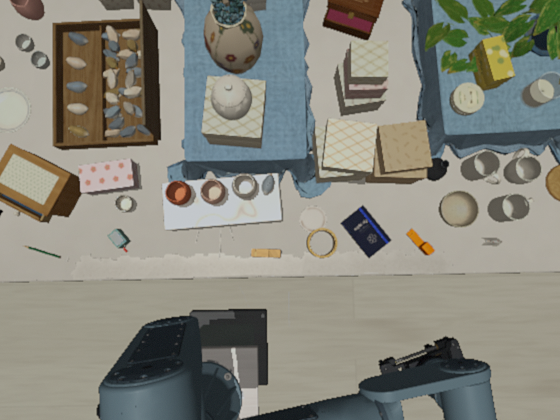

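The top view shows the riser slab with corners around (163,182), (282,222). The pale beech piece is at (266,253), the orange look-alike at (420,241) and the tape roll at (321,242). The packer is at (266,253): it's pale and has a block with a thin blade. Next I'll work out rough positions.

```bash
python3 - <<'E'
from h import *
im,P=load('t1.png'); c=im
for n,u,v,z in [('pack',266,253,.01),('packL',253,253,.01),('packR',280,253,.01),('rFL',165,229,.06),('rFR',282,222,.06),('rBL',163,180,.06),('rBR',279,175,.06),('fake',420,241,.01),('tape',321,242,.02)]: print(n,onz(P,u,v,z).round(3))
Pw=vision.camera_params('wrist');s=bot.get_state();T=np.linalg.inv(Pw['world_to_cam']);print(Pw['camera_matrix'][0],T.round(3),(s['eef_rot'].T@(T[:3,3]-s['tcp_pos'])).round(3),s['eef_rot'].T@T[:3,:3])
cv2.imwrite('pics/t1c.png',cv2.resize(c[165:275,150:300],None,fx=5,fy=5,interpolation=cv2.INTER_CUBIC))
E
```

```text
pack [ 0.435 -0.192  0.01 ]
packL [ 0.436 -0.152  0.01 ]
packR [ 0.435 -0.235  0.01 ]
rFL [0.513 0.109 0.06 ]
rFR [ 0.528 -0.242  0.06 ]
rBL [0.661 0.116 0.06 ]
rBR [ 0.671 -0.236  0.06 ]
fake [ 0.464 -0.671  0.01 ]
tape [ 0.466 -0.362  0.02 ]
[346.55732002   0.         281.49886922] [[ 0.311 -0.917 -0.25   0.244]
 [-0.95  -0.301 -0.08  -0.525]
 [-0.001  0.263 -0.965  0.384]
 [ 0.     0.     0.     1.   ]] [-0.146  0.068  0.   ] [[-8.95054901e-05 -2.62827753e-01  9.64842766e-01]
 [-1.13601785e-03 -9.64842121e-01 -2.62827683e-01]
 [ 9.99999351e-01 -1.11960313e-03 -2.12218353e-04]]
```

View pics/t1c.png

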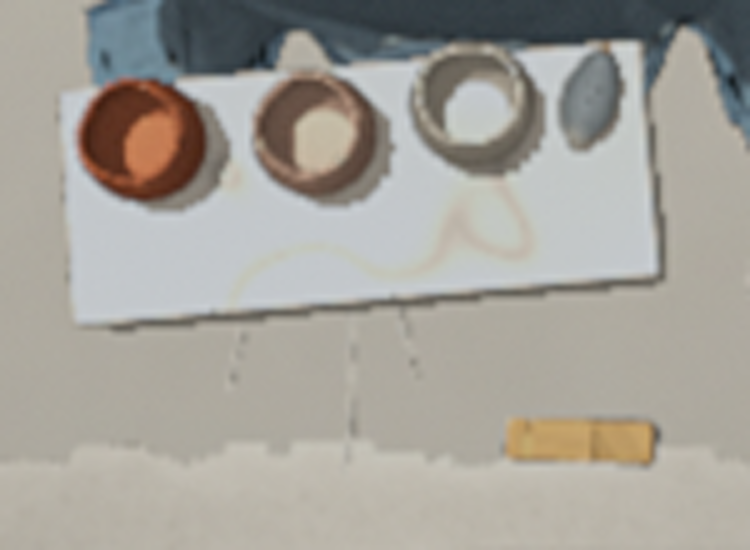

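The crop suggests the packer's block is on the right end (about (622,440)) and the blade points left (+y). I'll go over it with the wrist camera.

```bash
python3 -m crank '[[8.8,4,5,0,-0.18],[8.8,8,10,0,-0.36],[8.8,12,15,0,-0.54],[8.8,16,20,0,-0.72],[8.8,20,25,0,-0.9],[8.8,24,30,0,-1.08],[8.8,28,35,0,-1.26],[8.8,32,39.5,0,-1.44],[8.8,32,39.5,0,-1.62],[8.8,32,39.5,0,-1.8],[8.8,32,39.5,0,-1.89],[8.8,32,39.5,0,-1.89],[8.8,32,39.5,0,-1.89]]'
python3 - <<'E'
from h import *
s=bot.get_state();print(s['time_s'],s['tcp_pos'],s['qpos'],s['eef_rot'][:,1])
im,_=snap('wrist','w1.png')
E
```

```text
time_s: 1.72
tcp_pos: [0.4995, -0.1513, 0.2385]
eef_rot: [[-0.0, 0.002, -1.0], [0.0, -1.0, -0.002], [-1.0, -0.0, 0.0]]
contact_force: [0.1, -0.4, 0.3]
gripper_width: 0.0882
1.725 [ 0.49950251 -0.15126343  0.2385091 ] [-5.21718629e-01  6.21137576e-02  1.73915820e+00 -8.05264995e-06
  1.34073370e+00  2.61820484e+00] [ 1.67098369e-03 -9.99998584e-01 -1.99637600e-04]
```

View pics/w1.png

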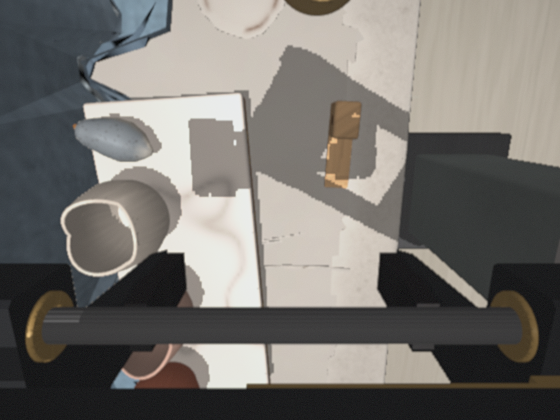

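Wrist view: the block is at (346,120), with the blade running down to its nose at about (337,187), so it points +y. The riser's front top edge runs from (243,95) to (268,385). For heights, I'll take a second view from a shifted place.

```bash
python3 -m crank '[[8.8,-2,-4,0,0],[8.8,-4,-8,-3,0],[8.8,-5,-8,-4,0],[8.8,-5,-8,-4,0],[8.8,-5,-8,-4,0]]'
python3 - <<'E'
from h import *
im1,P1=load('w1.png'); im2,P2=snap('wrist','w2.png')
cs=[cv2.resize(im1[85:205,300:390],None,fx=4,fy=4,interpolation=cv2.INTER_CUBIC)]
c=proj(P2,np.array([.435,-.19,.02]));print(c);u,v=c.astype(int)
u0,v0=max(u-60,0),max(v-80,0);print(u0,v0)
cs.append(cv2.resize(im2[v0:v0+160,u0:u0+120],None,fx=3,fy=3,interpolation=cv2.INTER_CUBIC))
cv2.imwrite('pics/c12.png',np.hstack(cs))
E
```

```text
time_s: 2.4
tcp_pos: [0.4505, -0.2308, 0.1996]
eef_rot: [[0.001, -0.0, -1.0], [-0.001, -1.0, 0.0], [-1.0, 0.001, -0.001]]
contact_force: [0.3, -0.1, -0.8]
gripper_width: 0.0879
[298.34309047 231.77282173]
238 151
```

View pics/c12.png

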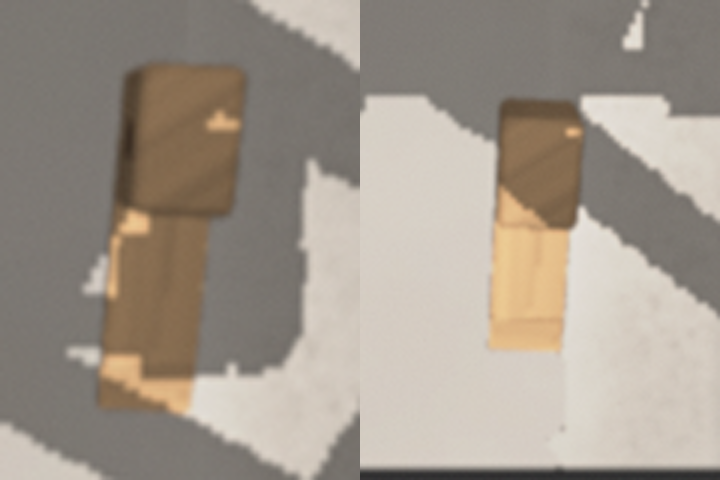

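```bash
python3 - <<'E'
from h import *
_,P1=load('w1.png');_,P2=load('w2.png')
f1=lambda u,v:(P1,300+u/4-.4,85+v/4-.4)
f2=lambda u,v:(P2,238+(u-360)/3-.3,151+v/3-.3)
pts={}
for n,a,b in [('bl',(145,66),(500,118)),('br',(245,68),(582,120)),('fr',(231,214),(575,227)),('fl',(133,209),(497,225)),('nl',(99,405),(489,348)),('nr',(190,411),(563,350))]:
    pts[n]=tri(f1(*a),f2(*b));print(n,pts[n].round(4), onz(*f1(*a),.036 if n[0]!='n' else .002).round(4),onz(*f2(*b),.036 if n[0]!='n' else .002).round(4))
q=[np.mean([onz(*f(*x),.036) for f,x in l],0) for l in ([(f1,(145,66)),(f1,(245,68)),(f1,(231,214)),(f1,(133,209))],[(f2,(500,118)),(f2,(582,120)),(f2,(575,227)),(f2,(497,225))])]
n=[np.mean([onz(*f(*x),.002) for x in l],0) for f,l in ((f1,[(99,405),(190,411)]),(f2,[(489,348),(563,350)]))]
for a,b in zip(q,n): print('block',a.round(4),'nose',b.round(4),'len',np.linalg.norm((b-a)[:2]),'yaw',np.arctan2(b[1]-a[1],b[0]-a[0]))
# riser front top edge in both
for P,im in ((P1,cv2.imread('pics/w1.png')),(P2,cv2.imread('pics/w2.png'))):
    m=((im.min(2)>190)*255).astype(np.uint8)
    print([ (v,[int(x) for x in np.flatnonzero(np.abs(np.diff(im[v].astype(int).sum(1)))>90)]) for v in (140,170,200,230)])
E
```

```text
bl [ 0.4485 -0.2347  0.0349] [ 0.4483 -0.2344  0.036 ] [ 0.449  -0.2352  0.036 ]
br [ 0.4239 -0.2341  0.0339] [ 0.4243 -0.234   0.036 ] [ 0.4241 -0.2345  0.036 ]
fr [ 0.4252 -0.1996  0.0332] [ 0.4256 -0.1997  0.036 ] [ 0.4256 -0.2006  0.036 ]
fl [ 0.4498 -0.2009  0.0351] [ 0.4498 -0.2009  0.036 ] [ 0.4499 -0.2013  0.036 ]
nl [ 0.4526 -0.1461  0.0051] [ 0.4523 -0.1456  0.002 ] [ 0.4526 -0.1447  0.002 ]
nr [ 0.4262 -0.1435  0.0009] [ 0.4267 -0.1439  0.002 ] [ 0.4261 -0.1439  0.002 ]
block [ 0.437  -0.2173  0.036 ] nose [ 0.4395 -0.1447  0.002 ] len 0.0725777385082422 yaw 1.53672487980987
block [ 0.4371 -0.2179  0.036 ] nose [ 0.4393 -0.1443  0.002 ] len 0.07362242211272146 yaw 1.5408004187853575
[(140, [158, 188, 189, 233, 235, 336, 375, 509, 510]), (170, [94, 95, 96, 190, 191, 373, 399]), (200, [180, 250, 251, 259]), (230, [62, 63, 66, 67, 130, 133, 134, 172, 253, 254, 261])]
[(140, [194, 372]), (170, [196, 370, 375, 376, 496, 497]), (200, [14, 15, 178, 179, 194, 201, 202, 282, 283, 373, 374]), (230, [186, 187, 205, 323, 324, 366, 371, 372])]
```

View pics/w2.png

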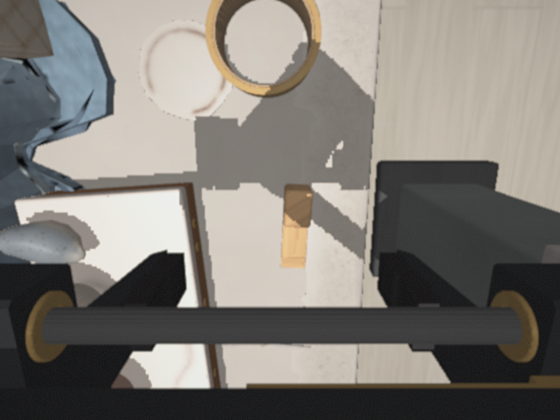

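Triangulated block top is 34 mm up (text says 36). The length from block centre to nose is 73 mm, as it should be, and the yaw is 1.539. I'll grip 6 mm behind the block's centre.

```bash
python3 -m crank '[[8.8,-0.7,0.4,-4,-0.03],[8.8,-1.4,0.7,-9,-0.03],[8.8,-1.4,0.7,-14,-0.03],[8.8,-1.4,0.7,-17.5,-0.03],[8.8,-1.4,0.7,-18.7,-0.03],[8.8,-1.4,0.7,-18.7,-0.03],[6,-1.4,0.7,-18.7,-0.03],[4,-1.4,0.7,-18.7,-0.03],[2,-1.4,0.7,-18.7,-0.03],[1,-1.4,0.7,-18.7,-0.03],[1,-1.4,0.7,-18.7,-0.03],[1,-1.4,0.7,-18.7,-0.03],[1,-1.4,0.7,-18.7,-0.03]]'
python3 - <<'E'
from h import *
_,P1=load('w1.png');_,P2=load('w2.png')
a=cv2.imread('pics/w1.png')
# riser top front edge: transition slab->(front) col by bright drop, view1 rows and view2 rows
print(bot.get_state()['qpos'])
for n,rows in (('w1.png',range(110,245,15)),('w2.png',range(195,265,10))):
    im,P=load(n)
    for v in rows:
        r=im[v].astype(int); sat=(r[:,2]-r[:,0])
        print(n,v,[int(x) for x in sat[185:275:3]] if v in(110,200) else '',onz(P,{'w1.png':244+(v-95)*25/290,'w2.png':189+(v-185)*22/200}[n],v,.06).round(4))
E
```

```text
time_s: 4.08
tcp_pos: [0.4356, -0.2242, 0.0117]
eef_rot: [[-0.0, -0.031, -1.0], [0.0, -1.0, 0.031], [-1.0, -0.0, 0.0]]
contact_force: [-0.2, 0.9, -0.1]
gripper_width: 0.0258
[-7.18080451e-01  3.38070530e-01  1.95307880e+00 -6.23481777e-06
  8.50607643e-01  2.45495857e+00]
w1.png 110 [4, 3, 2, 3, 2, 2, 1, 1, 1, 0, 0, 0, -1, -1, -1, -2, -2, -2, -2, 21, 17, 9, 16, 14, 9, 10, 9, 10, 10, 10] [ 0.5328 -0.2256  0.06  ]
w1.png 125  [ 0.532  -0.2126  0.06  ]
w1.png 140  [ 0.5312 -0.1992  0.06  ]
w1.png 155  [ 0.5303 -0.1856  0.06  ]
w1.png 170  [ 0.5294 -0.1716  0.06  ]
w1.png 185  [ 0.5285 -0.1574  0.06  ]
w1.png 200 [20, 18, 14, 15, 14, 13, 11, 10, 9, 9, 9, 11, 14, 15, 18, 14, 11, 6, 3, 2, 1, 3, 16, 14, 9, 16, 18, 19, 18, 17] [ 0.5276 -0.1428  0.06  ]
w1.png 215  [ 0.5267 -0.1278  0.06  ]
w1.png 230  [ 0.5257 -0.1125  0.06  ]
w2.png 195  [ 0.5285 -0.2359  0.06  ]
w2.png 205  [ 0.5282 -0.2272  0.06  ]
w2.png 215  [ 0.5278 -0.2184  0.06  ]
w2.png 225  [ 0.5275 -0.2095  0.06  ]
w2.png 235  [ 0.5272 -0.2004  0.06  ]
w2.png 245  [ 0.5268 -0.1911  0.06  ]
w2.png 255  [ 0.5265 -0.1818  0.06  ]
```

```bash
python3 -m crank '[[1,0,0,2,0],[1,0,0,6,0],[1,0,1,11,0.15],[1,-1,3,16,0.32],[1,-2,6,19,0.49],[1,-3,9,19,0.66],[1,-4,12,19,0.83],[1,-5,15,19,1.0],[1,-5.5,16,19,1.17],[1,-5.5,16,19,1.34],[1,-5.5,16,19,1.5],[1,-5.5,16,19,1.6],[1,-5.5,16,19,1.64],[1,-5.5,16,19,1.64],[1,-5.5,16,19,1.64]]'
python3 - <<'E'
from h import *
s=bot.get_state();print(s['time_s'],s['tcp_pos'],s['qpos'],s['eef_rot'][:,1],s['contact_force'])
im,_=snap('wrist','w3.png')
E
```

```text
time_s: 5.95
tcp_pos: [0.3806, -0.0642, 0.2016]
eef_rot: [[-0.0, 0.999, 0.037], [0.0, 0.037, -0.999], [-1.0, -0.0, -0.0]]
contact_force: [0.2, 0.5, -0.2]
gripper_width: 0.0257
5.95 [ 0.3805924  -0.06416658  0.20162394] [-4.77223932e-01 -2.35513054e-01  2.09066838e+00  4.79772177e-05
  1.28662663e+00  1.05664790e+00] [ 9.99318855e-01  3.69026648e-02 -1.42173320e-04] [ 0.18975283  0.50102747 -0.22128953]
```

View pics/w3.png

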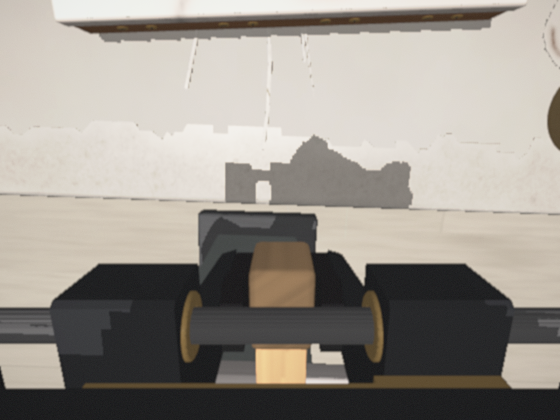

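The screws and front face show along the top (rows 5–35). The packer sits squarely in the jaws. I'll take a second view a bit further in, then crop both.

```bash
python3 -m crank '[[1,2.5,0,0,0],[1,5,0,0,0],[1,5,0,0,0],[1,5,0,0,0]]'
python3 - <<'E'
from h import *
im,P=snap('wrist','w4.png'); a=cv2.imread('pics/w3.png')
R=lambda i:cv2.resize(i,None,fx=3,fy=3,interpolation=cv2.INTER_CUBIC)
p=proj(P,np.array([.52,-.06,.03]));v=int(p[1]);v0=max(v-25,0);print(p,v0)
out=[R(a[0:42,40:300]),R(a[0:42,280:540]),R(im[v0:v0+50,20:280]),R(im[v0:v0+50,280:540])]
cv2.imwrite('pics/c34.png',np.vstack(out))
E
```

```text
time_s: 6.5
tcp_pos: [0.4298, -0.064, 0.2013]
eef_rot: [[-0.001, 0.999, 0.038], [0.0, 0.038, -0.999], [-1.0, -0.001, -0.0]]
contact_force: [-0.2, 0.6, -0.8]
gripper_width: 0.0257
[281.08823541  91.62897229] 66
```

View pics/c34.png

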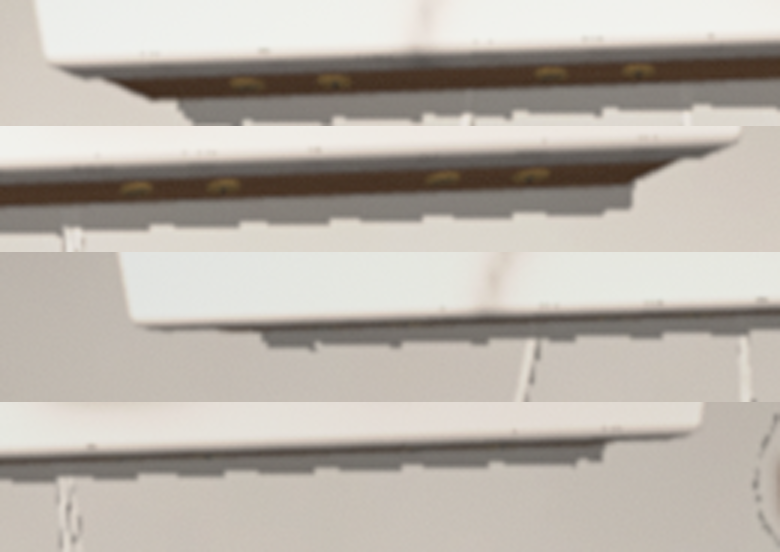

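```bash
python3 -m crank '[[1,-2.5,-1,0,0],[1,-5,-2,-1,0],[1,-7,-3,-2,0],[1,-7,-3,-2,0],[1,-7,-3,-2,0]]'
python3 - <<'E'
from h import *
_,P=load('w3.png')
S=[(40+x/3-.3,y/3-.3) for x,y in [(246,83),(333,81),(550,73),(638,71)]]+[(280+x/3-.3,(y-126)/3-.3) for x,y in [(137,188),(224,185),(442,177),(532,175)]]
W=np.array([onz(P,*s,.03) for s in S]);print(W.round(4))
C=(W[0::2]+W[1::2])/2;print(C.round(4),np.linalg.norm(np.diff(C,axis=0),axis=1).round(4))
d=C[0]-C[3];print('yaw',np.arctan2(-d[0],d[1]))
im,P2=snap('wrist','w5.png');print([proj(P2,c).round(1) for c in W[[0,7]]])
# detect brass screws in w3,w5 by hue
for n in('w3.png','w5.png'):
    i,Pn=load(n);h=cv2.cvtColor(i,cv2.COLOR_BGR2HSV)
    r=i.astype(int); m=((h[...,0]>=18)&(h[...,0]<=32)&(h[...,1]>90)&(r[...,2]>60)).astype(np.uint8); m[90:]=0
    k,l,st,ce=cv2.connectedComponentsWithStats(m,connectivity=8)
    print(n,[(ce[j].round(1).tolist(),int(st[j,4])) for j in range(1,k) if st[j,4]>3])
cv2.imwrite('pics/c5.png',cv2.resize(im[0:90,0:560],None,fx=1.4,fy=1.4))
E
```

```text
time_s: 7.18
tcp_pos: [0.3611, -0.0943, 0.1823]
eef_rot: [[0.001, 0.999, 0.037], [-0.001, 0.037, -0.999], [-1.0, 0.001, 0.001]]
contact_force: [0.3, 0.2, -0.4]
gripper_width: 0.0261
[[ 0.5166  0.0734  0.03  ]
 [ 0.518   0.0494  0.03  ]
 [ 0.5221 -0.0105  0.03  ]
 [ 0.5235 -0.0347  0.03  ]
 [ 0.5279 -0.0949  0.03  ]
 [ 0.5295 -0.1187  0.03  ]
 [ 0.5336 -0.1783  0.03  ]
 [ 0.535  -0.2029  0.03  ]]
[[ 0.5173  0.0614  0.03  ]
 [ 0.5228 -0.0226  0.03  ]
 [ 0.5287 -0.1068  0.03  ]
 [ 0.5343 -0.1906  0.03  ]] [0.0842 0.0844 0.084 ]
yaw 0.06731985628684797
[array([68.4, -8.6]), array([433.8, -21.1])]
w3.png [([453.8, 16.4], 8), ([459.1, 15.9], 11), ([427.4, 17.1], 19), ([324.8, 20.7], 19), ([354.1, 19.4], 24), ([223.0, 23.9], 14), ([252.6, 23.0], 13), ([121.9, 27.8], 12), ([151.3, 26.8], 18)]
w5.png [([550.4, 74.8], 527)]
```

Screw pairs come out 84.2, 84.4 and 84.0 mm apart (84 expected), and the riser yaw is 0.067. I'll take one more view, from higher, to triangulate their height.

```bash
python3 -m crank '[[1,0,2,3,0],[1,0,4,6,0],[1,0,5,9,0],[1,0,5,9,0],[1,0,5,9,0]]'
python3 - <<'E'
from h import *
def det(i):
    h=cv2.cvtColor(i,cv2.COLOR_BGR2HSV);m=((h[...,0]>=18)&(h[...,0]<=32)&(h[...,1]>90)&(i[...,2]>60)).astype(np.uint8)*1; m[110:]=0
    m=cv2.morphologyEx(m,cv2.MORPH_CLOSE,np.ones((3,5)));k,l,st,ce=cv2.connectedComponentsWithStats(m);o=[ce[j] for j in range(1,k) if 5<st[j,4]<60]
    return sorted(o,key=lambda c:c[0])
a,P=load('w3.png');b,Q=snap('wrist','w6.png')
A=det(a);B=det(b);print([x.round(1).tolist() for x in B])
if len(A)==len(B)==8:
    W=np.array([tri((P,*x),(Q,*y)) for x,y in zip(A,B)])
    for z,PP,X in((.03,P,A),(.03,Q,B)):
        F=np.array([onz(PP,*x,z) for x in X]);C=(F[::2]+F[1::2])/2;d=C[0]-C[3];print(C.round(4),np.arctan2(-d[0],d[1]))
    print((W[::2]/2+W[1::2]/2).round(4))
E
```

```text
time_s: 7.85
tcp_pos: [0.3606, -0.0441, 0.2709]
eef_rot: [[-0.001, 0.999, 0.038], [0.0, 0.038, -0.999], [-1.0, -0.001, -0.0]]
contact_force: [-0.6, 0.1, 0.0]
gripper_width: 0.0256
[[171.5, 23.5], [195.8, 22.9], [255.0, 20.9], [277.8, 20.0], [338.3, 18.1], [362.8, 17.0], [423.0, 15.1], [446.5, 14.7]]
[[ 0.5171  0.0611  0.03  ]
 [ 0.523  -0.0226  0.03  ]
 [ 0.5285 -0.1064  0.03  ]
 [ 0.5341 -0.1908  0.03  ]] 0.06742873862348245
[[ 0.5171  0.0606  0.03  ]
 [ 0.5227 -0.0226  0.03  ]
 [ 0.5285 -0.1068  0.03  ]
 [ 0.534  -0.1908  0.03  ]] 0.06701781825220884
[[ 0.5162  0.0594  0.0344]
 [ 0.5233 -0.0227  0.0281]
 [ 0.5245 -0.1039  0.0455]
 [ 0.5355 -0.1924  0.0246]]
```

Both views agree within 0.5 mm. Front face points: f1 (.517,.061), f2 (.523,-.023), f3 (.5285,-.1066), f4 (.534,-.191). Next I'll flip the packer so it points into the riser.

```bash
python3 -m crank '[[1,0,0,0,0.18],[1,1,0.2,0,0.36],[1,2,0.4,0,0.54],[1,3,0.6,0,0.72],[1,4,0.8,0,0.9],[1,5,1,0,1.08],[1,5.8,1.4,0,1.26],[1,5.8,1.4,0,1.44],[1,5.8,1.4,0,1.62],[1,5.8,1.4,0,1.8],[1,5.8,1.4,0,1.98],[1,5.8,1.4,0,2.16],[1,5.8,1.4,0,2.34],[1,5.8,1.4,0,2.52],[1,5.8,1.4,0,2.7],[1,5.8,1.4,0,2.88],[1,5.8,1.4,0,3.06],[1,5.8,1.4,0,3.171],[1,5.8,1.4,0,3.171],[1,5.8,1.4,0,3.171]]'
python3 - <<'E'
from h import *
s=bot.get_state();print(s['qpos'],s['tcp_pos'],np.arctan2(s['eef_rot'][1,1],s['eef_rot'][0,1])+np.pi*2)
E
```

```text
time_s: 10.4
tcp_pos: [0.4184, -0.0303, 0.2709]
eef_rot: [[-0.001, -0.998, -0.064], [0.001, -0.064, 0.998], [-1.0, 0.001, 0.001]]
contact_force: [0.1, 0.1, -0.1]
gripper_width: 0.0257
[-3.57050751e-01 -2.15333044e-01  1.93145612e+00 -2.97601697e-05
  1.42703750e+00 -1.99236918e+00] [ 0.41835459 -0.03034302  0.27089987] 3.206119485837125
```

```bash
python3 -m crank '[[1,0,0,-5,0.003],[1,0,0.1,-11,0.003],[1,0,0.1,-17,0.003],[1,0,0.1,-22,0.003],[1,0,0.1,-24.5,0.003],[1,0,0.1,-25.5,0.003],[1,0,0.1,-25.8,0.003],[1,0,0.1,-25.8,0.003],[1,0,0.1,-25.8,0.003]]'
python3 - <<'E'
from h import *
s=bot.get_state();print(s['tcp_pos'],s['contact_force'],s['eef_rot'][:,0])
im,P=snap('top','t2.png');b,Q=snap('scene','s2.png')
cv2.imwrite('pics/c7.png',np.hstack([cv2.resize(im[165:275,150:300],(600,440),interpolation=cv2.INTER_CUBIC)]))
print(proj(P,np.array([.5228,-.0226,0])),proj(Q,np.array([.5228,-.0226,0])))
E
```

```text
time_s: 11.52
tcp_pos: [0.4197, -0.0295, 0.0147]
eef_rot: [[0.002, -0.998, -0.07], [-0.001, -0.07, 0.998], [-1.0, -0.002, -0.001]]
contact_force: [0.5, -0.3, -1.0]
gripper_width: 0.0255
[ 0.41965183 -0.02953988  0.01473444] [ 0.45901679 -0.30870398 -0.99700035] [ 2.14982937e-03 -8.17638481e-04 -9.99997355e-01]
[211.73439808 225.96746085] [228.73965072 246.6465596 ]
```

View pics/c7.png

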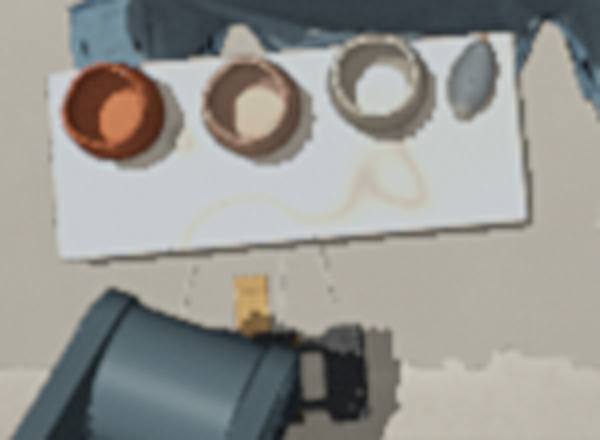

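The top view shows the blade nose at crop (252,277), i.e. pixel (213,234), square to the riser in front of foot 2. I'll lower to the table gently.

```bash
python3 - <<'E'
from h import *
_,P=load('t2.png');print(onz(P,213,234.2,.004), bot.get_state()['tcp_pos'])
E
python3 -m crank '[[1,0,0,-0.1,0],[1,0,0,-0.2,0],[1,0,0,-0.2,0],[1,0,0,-0.2,0]]'
```

```text
[ 0.49673343 -0.0270355   0.004     ] [ 0.41938093 -0.02943851  0.01451984]
time_s: 12.12
tcp_pos: [0.4187, -0.0292, 0.0117]
eef_rot: [[-0.0, -0.998, -0.07], [0.0, -0.07, 0.998], [-1.0, 0.0, 0.0]]
contact_force: [0.2, -0.3, -0.9]
gripper_width: 0.0254
```

```bash
python3 -m crank '[[1,0.5,0.03,0,0],[1,1,0.07,0,0],[1,1.5,0.1,0,0],[1,2,0.13,0,0],[1,2.5,0.17,0,0],[1,3,0.2,0,0],[1,3,0.2,0,0],[1,3,0.2,0,0]]'
python3 -m crank '[[1,0.3,0.02,0,0],[1,0.6,0.04,0,0],[1,0.9,0.06,0,0],[1,0.9,0.06,0,0]]'
python3 -m crank '[[1,0.2,0.01,0,0],[1,0.5,0.03,0,0],[1,0.8,0.05,0,0],[1,1.1,0.07,0,0],[1,1.3,0.09,0,0],[1,1.3,0.09,0,0]]'
```

```text
time_s: 13.12
tcp_pos: [0.4486, -0.0272, 0.0117]
eef_rot: [[-0.0, -0.998, -0.07], [0.0, -0.07, 0.998], [-1.0, 0.0, 0.0]]
contact_force: [0.5, -0.3, -0.3]
gripper_width: 0.0258
time_s: 13.62
tcp_pos: [0.458, -0.0267, 0.0117]
eef_rot: [[0.0, -0.998, -0.07], [-0.0, -0.07, 0.998], [-1.0, -0.0, -0.0]]
contact_force: [-0.0, -0.3, -0.1]
gripper_width: 0.0259
time_s: 14.38
tcp_pos: [0.4708, -0.0257, 0.0117]
eef_rot: [[0.0, -0.998, -0.07], [-0.0, -0.07, 0.998], [-1.0, -0.0, -0.0]]
contact_force: [0.1, 0.1, -1.1]
gripper_width: 0.0259
```

```bash
python3 -m crank '[[1,0.1,0.01,0,0],[1,0.2,0.01,0,0],[1,0.2,0.01,0,0]]'
python3 -m crank '[[1,0.1,0.01,0,0],[1,0.1,0.01,0,0]]'
python3 -m crank '[[1,0.1,0.01,0,0],[1,0.1,0.01,0,0]]'
```

```text
time_s: 14.75
tcp_pos: [0.4728, -0.0256, 0.0117]
eef_rot: [[0.0, -0.998, -0.07], [-0.0, -0.07, 0.998], [-1.0, -0.0, -0.0]]
contact_force: [0.1, -0.7, -1.0]
gripper_width: 0.0255
time_s: 15.0
tcp_pos: [0.4738, -0.0255, 0.0117]
eef_rot: [[0.0, -0.998, -0.07], [-0.0, -0.07, 0.998], [-1.0, -0.0, -0.0]]
contact_force: [-0.1, -0.7, -1.0]
gripper_width: 0.0258
time_s: 15.25
tcp_pos: [0.4741, -0.0254, 0.0117]
eef_rot: [[-0.001, -0.998, -0.07], [0.0, -0.07, 0.998], [-1.0, 0.001, 0.0]]
contact_force: [-4.3, -0.3, 4.6]
gripper_width: 0.0259
```

Stopped dead at 30.8 mm with 4.3 N, so foot 2 still has its pad. I'll back out and go to foot 3.

```bash
python3 -m crank '[[1,-0.5,-0.03,0,0],[1,-1.2,-0.08,0,0],[1,-2,-0.13,0,0],[1,-2.8,-0.19,0,0],[1,-3.6,-0.24,0,0],[1,-4.1,-0.28,0,0],[1,-4.1,-0.28,0.2,0],[1,-4.0,-1.8,0.2,0],[1,-3.85,-4,0.2,0],[1,-3.7,-6.2,0.2,0],[1,-3.6,-8,0.2,0],[1,-3.54,-8.66,0.2,0],[1,-3.54,-8.66,0.1,0],[1,-3.54,-8.66,0,0],[1,-3.54,-8.66,0,0]]'
```

```text
time_s: 17.12
tcp_pos: [0.4392, -0.1114, 0.0117]
eef_rot: [[-0.0, -0.997, -0.071], [0.0, -0.071, 0.997], [-1.0, 0.0, 0.0]]
contact_force: [-0.7, -0.3, 1.7]
gripper_width: 0.0259
```

```bash
python3 -m crank '[[1,0.4,0.03,0,0],[1,0.8,0.05,0,0],[1,1.2,0.08,0,0],[1,1.6,0.11,0,0],[1,1.7,0.11,0,0]]'
python3 -m crank '[[1,0.4,0.03,0,0],[1,0.8,0.05,0,0],[1,1.2,0.08,0,0],[1,1.6,0.11,0,0],[1,1.9,0.13,0,0],[1,1.9,0.13,0,0]]'
python3 -m crank '[[1,0.1,0.01,0,0],[1,0.2,0.01,0,0],[1,0.2,0.01,0,0]]'
python3 -m crank '[[1,0.1,0.01,0,0],[1,0.1,0.01,0,0]]'
python3 -m crank '[[1,0.1,0.01,0,0],[1,0.1,0.01,0,0]]'
```

```text
time_s: 17.75
tcp_pos: [0.4567, -0.1109, 0.0117]
eef_rot: [[0.0, -0.998, -0.07], [-0.0, -0.07, 0.998], [-1.0, -0.0, -0.0]]
contact_force: [-0.0, 0.4, -1.1]
gripper_width: 0.0257
time_s: 18.5
tcp_pos: [0.4755, -0.1096, 0.0117]
eef_rot: [[0.0, -0.998, -0.07], [-0.0, -0.07, 0.998], [-1.0, -0.0, -0.0]]
contact_force: [-0.0, -0.0, -0.6]
gripper_width: 0.0257
time_s: 18.88
tcp_pos: [0.4774, -0.1095, 0.0117]
eef_rot: [[0.0, -0.998, -0.07], [-0.0, -0.07, 0.998], [-1.0, -0.0, -0.0]]
contact_force: [-0.2, 1.1, -1.3]
gripper_width: 0.0256
time_s: 19.12
tcp_pos: [0.4784, -0.1094, 0.0117]
eef_rot: [[0.0, -0.998, -0.07], [-0.0, -0.07, 0.998], [-1.0, -0.0, -0.0]]
contact_force: [-0.1, 0.4, -0.1]
gripper_width: 0.0255
time_s: 19.38
tcp_pos: [0.4794, -0.1093, 0.0117]
eef_rot: [[0.0, -0.998, -0.07], [-0.0, -0.07, 0.998], [-1.0, -0.0, -0.0]]
contact_force: [-0.1, 0.2, -0.9]
gripper_width: 0.0258
```

```bash
python3 -m crank '[[1,0.1,0.01,0,0],[1,0.1,0.01,0,0]]'
```

```text
time_s: 19.62
tcp_pos: [0.4798, -0.1092, 0.0117]
eef_rot: [[-0.001, -0.998, -0.07], [0.0, -0.07, 0.998], [-1.0, 0.001, 0.0]]
contact_force: [-3.6, -2.2, 2.0]
gripper_width: 0.0255
```

Dead stop at foot 3 as well, at the predicted x. Next is foot 4.

```bash
python3 -m crank '[[1,-0.5,-0.03,0,0],[1,-1.2,-0.08,0,0],[1,-2,-0.13,0,0],[1,-2.8,-0.19,0,0],[1,-3.6,-0.24,0,0],[1,-4.1,-0.28,0,0],[1,-4.1,-0.28,0.2,0],[1,-4.0,-1.8,0.2,0],[1,-3.85,-4,0.2,0],[1,-3.7,-6.2,0.2,0],[1,-3.6,-8,0.2,0],[1,-3.54,-8.66,0.2,0],[1,-3.54,-8.66,0.1,0],[1,-3.54,-8.66,0,0],[1,-3.54,-8.66,0,0]]'
python3 -m crank '[[1,0.4,0.03,0,0],[1,0.8,0.05,0,0],[1,1.2,0.08,0,0],[1,1.6,0.11,0,0],[1,1.7,0.11,0,0]]'
```

```text
time_s: 21.5
tcp_pos: [0.4448, -0.1952, 0.0117]
eef_rot: [[-0.0, -0.997, -0.071], [0.0, -0.071, 0.997], [-1.0, 0.0, 0.0]]
contact_force: [-0.8, -0.0, 1.5]
gripper_width: 0.0258
time_s: 22.12
tcp_pos: [0.4622, -0.1947, 0.0117]
eef_rot: [[0.0, -0.998, -0.07], [-0.0, -0.07, 0.998], [-1.0, -0.0, -0.0]]
contact_force: [-0.7, 0.9, -0.5]
gripper_width: 0.026
```

```bash
python3 -m crank '[[1,0.4,0.03,0,0],[1,0.8,0.05,0,0],[1,1.2,0.08,0,0],[1,1.6,0.11,0,0],[1,1.9,0.13,0,0],[1,1.9,0.13,0,0]]'
python3 -m crank '[[1,0.1,0.01,0,0],[1,0.2,0.01,0,0],[1,0.3,0.02,0,0],[1,0.3,0.02,0,0]]'
python3 -m crank '[[1,0.1,0.01,0,0],[1,0.1,0.01,0,0]]'
```

```text
time_s: 22.88
tcp_pos: [0.4811, -0.1934, 0.0117]
eef_rot: [[0.0, -0.998, -0.07], [-0.0, -0.07, 0.998], [-1.0, -0.0, -0.0]]
contact_force: [-0.1, -0.0, -1.3]
gripper_width: 0.0257
time_s: 23.38
tcp_pos: [0.484, -0.1932, 0.0117]
eef_rot: [[0.0, -0.998, -0.07], [-0.0, -0.07, 0.998], [-1.0, -0.0, -0.0]]
contact_force: [-0.3, 1.0, 0.3]
gripper_width: 0.0259
time_s: 23.62
tcp_pos: [0.485, -0.1931, 0.0117]
eef_rot: [[0.0, -0.998, -0.07], [-0.0, -0.07, 0.998], [-1.0, -0.0, -0.0]]
contact_force: [-0.4, -0.3, -1.5]
gripper_width: 0.026
```

```bash
python3 -m crank '[[1,0.1,0.01,0,0],[1,0.1,0.01,0,0]]'
```

```text
time_s: 23.88
tcp_pos: [0.4855, -0.193, 0.0117]
eef_rot: [[-0.001, -0.998, -0.07], [0.0, -0.07, 0.998], [-1.0, 0.001, 0.0]]
contact_force: [-2.5, -0.6, 1.5]
gripper_width: 0.0258
```

Foot 4 is padded too, with a dead stop at the predicted x, so it should be foot 1. I'll back out, traverse along the front and confirm by feel.

```bash
python3 -m crank '[[1,-0.5,-0.03,0,0],[1,-1.2,-0.08,0,0],[1,-2,-0.13,0,0],[1,-2.8,-0.19,0,0],[1,-3.6,-0.24,0,0],[1,-4.1,-0.28,0,0],[1,-4.3,0.7,0.2,0],[1,-4.5,3.7,0.2,0],[1,-4.75,7.7,0.2,0],[1,-5,11.7,0.2,0],[1,-5.3,15.7,0.2,0],[1,-5.5,19.7,0.2,0],[1,-5.7,22.7,0.2,0],[1,-5.8,24.4,0.2,0],[1,-5.8,24.87,0.2,0],[1,-5.8,24.87,0.2,0],[1,-5.8,24.87,0.1,0],[1,-5.8,24.87,0,0],[1,-5.8,24.87,0,0]]'
```

```text
time_s: 26.25
tcp_pos: [0.428, 0.0553, 0.0117]
eef_rot: [[-0.0, -0.998, -0.069], [-0.0, -0.069, 0.998], [-1.0, 0.0, -0.0]]
contact_force: [0.5, 0.1, -0.3]
gripper_width: 0.0259
```

```bash
python3 -m crank '[[1,0.4,0.03,0,0],[1,0.8,0.05,0,0],[1,1.2,0.08,0,0],[1,1.6,0.11,0,0],[1,1.7,0.11,0,0]]'
```

```text
time_s: 26.88
tcp_pos: [0.4453, 0.0568, 0.0117]
eef_rot: [[0.0, -0.998, -0.07], [-0.0, -0.07, 0.998], [-1.0, -0.0, -0.0]]
contact_force: [0.1, -0.2, -0.4]
gripper_width: 0.0258
```

```bash
python3 -m crank '[[1,0.4,0.03,0,0],[1,0.8,0.05,0,0],[1,1.2,0.08,0,0],[1,1.6,0.11,0,0],[1,1.9,0.13,0,0],[1,1.9,0.13,0,0]]'
python3 -m crank '[[1,0.1,0.01,0,0],[1,0.2,0.01,0,0],[1,0.3,0.02,0,0],[1,0.3,0.02,0,0]]'
python3 -m crank '[[1,0.1,0.01,0,0],[1,0.1,0.01,0,0]]'
```

```text
time_s: 27.62
tcp_pos: [0.4642, 0.0581, 0.0117]
eef_rot: [[0.0, -0.998, -0.07], [-0.0, -0.07, 0.998], [-1.0, -0.0, -0.0]]
contact_force: [-0.8, 0.4, -0.8]
gripper_width: 0.0257
time_s: 28.12
tcp_pos: [0.467, 0.0583, 0.0117]
eef_rot: [[0.0, -0.998, -0.07], [-0.0, -0.07, 0.998], [-1.0, -0.0, -0.0]]
contact_force: [-0.2, -0.6, -1.3]
gripper_width: 0.0256
time_s: 28.38
tcp_pos: [0.468, 0.0584, 0.0118]
eef_rot: [[0.0, -0.998, -0.07], [-0.0, -0.07, 0.998], [-1.0, -0.0, -0.0]]
contact_force: [0.6, -0.6, -1.1]
gripper_width: 0.0256
```

```bash
python3 -m crank '[[1,0.1,0.01,0,0],[1,0.1,0.01,0,0]]'
```

```text
time_s: 28.62
tcp_pos: [0.469, 0.0585, 0.0117]
eef_rot: [[0.0, -0.998, -0.07], [-0.0, -0.07, 0.998], [-1.0, -0.0, -0.0]]
contact_force: [0.6, -0.1, -1.0]
gripper_width: 0.0256
```

Past 31 mm with no resistance. Carrying on toward the lip.

```bash
python3 -m crank '[[1,0.1,0.01,0,0],[1,0.1,0.01,0,0]]'
python3 -m crank '[[1,0.1,0.01,0,0],[1,0.2,0.01,0,0],[1,0.2,0.01,0,0]]'
python3 -m crank '[[1,0.1,0.01,0,0],[1,0.2,0.01,0,0],[1,0.2,0.01,0,0]]'
```

```text
time_s: 28.88
tcp_pos: [0.47, 0.0586, 0.0117]
eef_rot: [[0.0, -0.998, -0.07], [-0.0, -0.07, 0.998], [-1.0, -0.0, -0.0]]
contact_force: [0.1, 0.5, -1.0]
gripper_width: 0.0257
time_s: 29.25
tcp_pos: [0.472, 0.0587, 0.0117]
eef_rot: [[0.0, -0.998, -0.07], [-0.0, -0.07, 0.998], [-1.0, -0.0, -0.0]]
contact_force: [0.3, 1.0, -0.3]
gripper_width: 0.0258
time_s: 29.62
tcp_pos: [0.474, 0.0588, 0.0117]
eef_rot: [[0.0, -0.998, -0.07], [0.0, -0.07, 0.998], [-1.0, -0.0, -0.0]]
contact_force: [-0.1, 0.5, -0.9]
gripper_width: 0.0262
```

```bash
python3 -m crank '[[1,0.1,0.01,0,0],[1,0.2,0.01,0,0],[1,0.2,0.01,0,0]]'
```

```text
time_s: 30.0
tcp_pos: [0.476, 0.0589, 0.0117]
eef_rot: [[0.0, -0.998, -0.07], [-0.0, -0.07, 0.998], [-1.0, -0.0, -0.0]]
contact_force: [-0.1, -0.5, -0.5]
gripper_width: 0.026
```

```bash
python3 -m crank '[[1,0.1,0.01,0,0],[1,0.2,0.01,0,0],[1,0.2,0.01,0,0]]'
```

```text
time_s: 30.38
tcp_pos: [0.478, 0.059, 0.0117]
eef_rot: [[0.0, -0.998, -0.07], [-0.0, -0.07, 0.998], [-1.0, -0.0, -0.0]]
contact_force: [0.8, -0.8, -0.1]
gripper_width: 0.0255
```

```bash
for i in 1 2 3; do python3 -m crank '[[1,0.1,0.007,0,0],[1,0.2,0.013,0,0],[1,0.2,0.013,0,0]]'; done
```

```text
time_s: 30.75
tcp_pos: [0.48, 0.0591, 0.0117]
eef_rot: [[0.0, -0.998, -0.07], [-0.0, -0.07, 0.998], [-1.0, -0.0, -0.0]]
contact_force: [-0.5, -0.1, -0.8]
gripper_width: 0.0261
time_s: 31.12
tcp_pos: [0.482, 0.0592, 0.0117]
eef_rot: [[0.0, -0.998, -0.07], [-0.0, -0.07, 0.998], [-1.0, -0.0, -0.0]]
contact_force: [-0.5, 0.1, -0.5]
gripper_width: 0.0256
time_s: 31.5
tcp_pos: [0.4829, 0.0593, 0.0117]
eef_rot: [[-0.002, -0.998, -0.07], [-0.0, -0.07, 0.998], [-1.0, 0.002, 0.0]]
contact_force: [-6.2, -0.4, 4.3]
gripper_width: 0.0259
```

```bash
for i in 1 2; do python3 -m crank '[[1,0.1,0.007,0,0],[1,0.2,0.013,0,0],[1,0.2,0.013,0,0]]'; done
```

```text
time_s: 31.88
tcp_pos: [0.4832, 0.0594, 0.0116]
eef_rot: [[-0.006, -0.997, -0.071], [-0.0, -0.071, 0.997], [-1.0, 0.006, 0.0]]
contact_force: [-11.8, -2.6, 12.7]
gripper_width: 0.0261
time_s: 32.25
tcp_pos: [0.4848, 0.0597, 0.0116]
eef_rot: [[-0.007, -0.997, -0.071], [-0.0, -0.071, 0.997], [-1.0, 0.007, 0.0]]
contact_force: [-13.7, -1.5, 15.9]
gripper_width: 0.0262
```

Force rose to about 14 N, above the expected 7 N, with an upward 16 N: compliance is pushing the nose down onto the table. I'll check whether the riser moved before going on.

```bash
cat > chk.py <<'E'
from h import *
import sys
def shift(a,b,box):
    x0,y0,x1,y1=box;g=lambda i:cv2.cvtColor(i[y0:y1,x0:x1],cv2.COLOR_BGR2GRAY).astype(np.float32)
    W=np.eye(2,3,dtype=np.float32)
    try: c,W=cv2.findTransformECC(g(a),g(b),W,cv2.MOTION_TRANSLATION,(3,200,1e-6),None,3)
    except Exception as e: return str(e)[:40]
    return W[:,2].round(3),round(c,4)
t=sys.argv[1]
b,P=snap('top','t_'+t+'.png');a=cv2.imread('pics/t2.png')
print('px/m',(proj(P,np.array([.53,-.2,.06]))-proj(P,np.array([.54,-.2,.06])))*100)
for n,bx in (('right edge',(265,168,290,228)),('tulips+bird',(160,172,285,212)),('front right',(230,205,292,232)),('static L',(60,100,160,160)),('static R',(320,120,420,170))): print(n,shift(a,b,bx))
E
python3 chk.py a; python3 -c "
from h import *
s=bot.get_state();print(s['tcp_pos'],s['contact_force'])"
```

```text
px/m [  5.56042996 332.31950012]
right edge (array([-0.003, -0.001], dtype=float32), 1.0)
tulips+bird (array([-0.   , -0.002], dtype=float32), 1.0)
front right (array([0.003, 0.001], dtype=float32), 0.9999)
static L (array([-0.001,  0.001], dtype=float32), 1.0)
static R (array([ 0.001, -0.001], dtype=float32), 0.9999)
[0.48483632 0.05966598 0.01162517] [-13.4805735   -2.31458349  14.52142561]
```

The riser hasn't moved (shift under 0.01 px). I'll take the downward load off the nose.

```bash
python3 -m crank '[[1,0,0,0.04,0],[1,0,0,0.04,0]]'
```

```text
time_s: 32.55
tcp_pos: [0.486, 0.0598, 0.0117]
eef_rot: [[-0.004, -0.998, -0.07], [0.0, -0.07, 0.998], [-1.0, 0.004, 0.0]]
contact_force: [-5.9, -1.0, 4.5]
gripper_width: 0.0256
```

```bash
python3 -m crank '[[1,0.05,0.003,0.03,0],[1,0.1,0.007,0.03,0],[1,0.1,0.007,0.03,0]]'
```

```text
time_s: 32.92
tcp_pos: [0.4869, 0.0599, 0.0117]
eef_rot: [[-0.004, -0.998, -0.07], [0.0, -0.07, 0.998], [-1.0, 0.004, 0.001]]
contact_force: [-5.1, -0.1, 1.8]
gripper_width: 0.0257
```

```bash
python3 -m crank '[[1,0.05,0.003,0,0],[1,0.1,0.007,0,0],[1,0.1,0.007,0,0]]'
```

```text
time_s: 33.3
tcp_pos: [0.4877, 0.06, 0.0117]
eef_rot: [[-0.005, -0.998, -0.07], [0.0, -0.07, 0.998], [-1.0, 0.005, 0.001]]
contact_force: [-6.2, -0.3, 2.1]
gripper_width: 0.0257
```

```bash
python3 -m crank '[[1,0.05,0.003,0.03,0],[1,0.1,0.007,0.03,0],[1,0.1,0.007,0.03,0]]'
```

```text
time_s: 33.67
tcp_pos: [0.4903, 0.06, 0.0123]
eef_rot: [[-0.001, -0.998, -0.07], [0.0, -0.07, 0.998], [-1.0, 0.001, 0.0]]
contact_force: [-1.6, 0.4, -3.8]
gripper_width: 0.0258
```

```bash
python3 -m crank '[[1,0.05,0.003,0,0],[1,0.1,0.007,0,0],[1,0.1,0.007,0,0]]'
```

```text
time_s: 34.05
tcp_pos: [0.4917, 0.0599, 0.0125]
eef_rot: [[-0.0, -0.998, -0.07], [0.0, -0.07, 0.998], [-1.0, 0.0, 0.0]]
contact_force: [-2.5, 0.9, -2.7]
gripper_width: 0.0258
```

```bash
python3 -m crank '[[1,0.03,0.002,-0.05,0],[1,0.05,0.003,-0.06,0],[1,0.05,0.003,-0.06,0]]'
```

```text
time_s: 34.42
tcp_pos: [0.4918, 0.06, 0.012]
eef_rot: [[-0.001, -0.998, -0.07], [0.0, -0.07, 0.998], [-1.0, 0.001, 0.0]]
contact_force: [-5.0, -0.9, -1.3]
gripper_width: 0.0255
```

```bash
python3 -m crank '[[1,0.05,0.003,0,0],[1,0.05,0.003,0,0]]'
```

```text
time_s: 34.67
tcp_pos: [0.4919, 0.06, 0.0119]
eef_rot: [[-0.002, -0.998, -0.07], [-0.0, -0.07, 0.998], [-1.0, 0.002, 0.0]]
contact_force: [-7.8, -1.4, 0.3]
gripper_width: 0.0256
```

Firm stop at TCP x .4919 (home predicted at about .492), after free running with a drag of about 2 N. I'll relax the push, release, lift and back off.

```bash
python3 -m crank '[[1,-0.06,-0.004,0,0],[1,-0.06,-0.004,0,0],[2.8,-0.06,0,0,0],[3.2,-0.06,0,0,0],[4,-0.06,0,0,0],[5,-0.06,0,0,0],[5,-0.06,0,0,0]]'
python3 -m crank '[[5,-0.3,0,0.5,0],[5,-0.3,0,2,0],[5,-0.5,0,5,0],[5,-1,0,10,0],[5,-4,0,16,0],[5,-8,-3,19,-0.18],[5,-12,-8,19,-0.36],[5,-12,-12,19,-0.54],[5,-12,-12,19,-0.72],[5,-12,-12,19,-0.9],[5,-12,-12,19,-1.08],[5,-12,-12,19,-1.26],[5,-12,-12,19,-1.44],[5,-12,-12,19,-1.62],[5,-12,-12,19,-1.8],[5,-12,-12,19,-1.98],[5,-12,-12,19,-2.16],[5,-12,-12,19,-2.34],[5,-12,-12,19,-2.52],[5,-12,-12,19,-2.7]]'
python3 -m crank '[[5,0,6,0,-0.18],[5,0,11,0,-0.36],[5,0,11,0,-0.44],[5,0,11,0,-0.44],[5,0,11,0,-0.44]]'
python3 - <<'E'
from h import *
im,P=snap('wrist','w7.png')
p=proj(P,np.array([.5171,.0608,0]));print(p);u,v=p.astype(int)
x0=max(u-90,0);c=im[0:110,x0:x0+190];print(x0)
cv2.imwrite('pics/c8.png',cv2.resize(c,None,fx=4,fy=4,interpolation=cv2.INTER_CUBIC))
E
python3 chk.py b
```

```text
time_s: 35.55
tcp_pos: [0.4925, 0.0599, 0.0122]
eef_rot: [[0.0, -0.998, -0.07], [-0.0, -0.07, 0.998], [-1.0, -0.0, -0.0]]
contact_force: [-0.6, 0.3, 0.3]
gripper_width: 0.0502
time_s: 38.05
tcp_pos: [0.3723, -0.06, 0.2031]
eef_rot: [[0.001, 0.875, 0.485], [-0.001, 0.485, -0.875], [-1.0, 0.001, 0.001]]
contact_force: [0.4, 0.2, 0.1]
gripper_width: 0.0497
time_s: 38.67
tcp_pos: [0.3724, 0.0495, 0.2026]
eef_rot: [[0.001, 0.997, 0.074], [-0.0, 0.074, -0.997], [-1.0, 0.001, 0.001]]
contact_force: [-0.6, 1.0, -0.2]
gripper_width: 0.0501
[280.86252123  31.15333674]
190
px/m [  5.56042996 332.31950012]
right edge (array([ 0.002, -0.002], dtype=float32), 1.0)
tulips+bird (array([-0.001, -0.   ], dtype=float32), 1.0)
front right (array([0.006, 0.   ], dtype=float32), 0.9999)
static L (array([-0.003, -0.   ], dtype=float32), 1.0)
static R (array([ 0.007, -0.   ], dtype=float32), 1.0)
```

View pics/c8.png

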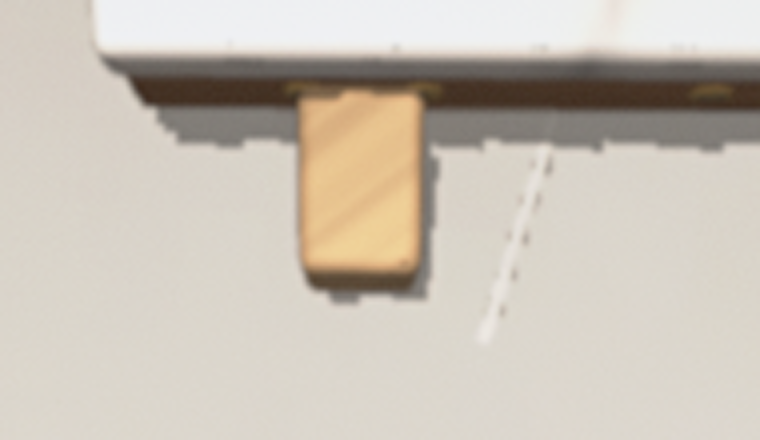

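The block sits centred between the foot 1 screws (285–440, 90), up against the board. Now to measure any residual gap.

```bash
python3 - <<'E'
from h import *
_,P=load('w7.png')
f=lambda x,y,z:onz(P,190+x/4-.4,y/4-.4,z)
u=np.array([np.cos(.0672),np.sin(.0672)]);n=np.array([-u[1],u[0]]);F=np.array([.5171,.0608])
for l,p in [('fl',(302,93)),('fr',(421,94)),('bl',(304,264)),('br',(417,264))]:
    d=f(*p,.036)[:2]-F;print(l,(d@u*1e3).round(1),(d@n*1e3).round(1))
for l,p in (('botback l',(312,287)),('botback r',(410,288))):
    d=f(*p,0.)[:2]-F;print(l,(d@u*1e3).round(1),(d@n*1e3).round(1))
for p in((300,89),(428,89)):
    d=f(*p,.03)[:2]-F;print('screw',(d@u*1e3).round(1),(d@n*1e3).round(1))
E
```

```text
fl -1.9 12.8
fr -1.9 -11.4
bl -34.2 12.6
br -34.1 -11.1
botback l -34.3 12.2
botback r -34.4 -10.7
screw 0.3 13.4
screw 0.4 -13.1
```

```bash
python3 -c "
from h import *
print(bot.get_state()['time_s'],ticket.job_done())"
```

```text
the job is handed in; nothing more can be done
38.775 None
```

The packing blade is under foot 1 (far left), with its grip block against the front board, and the job is handed in at 38.8 s. I released it, and the arm was clear of everything at hand-in.

**Finding the foot:** I tried feet 2, 3 and 4 first. The blade stopped dead about 31 mm in at each, with pushes of 2.5 to 4.3 N. At foot 1 it went past 31 mm freely, clicked under the rubber lip, ran in with about 2 N of drag and came to a firm stop at the predicted home position.

**Last checks:**
- **Position:** the block's centre measures 18.0 mm in front of the board, where it should be when home. It is less than 1 mm off the middle between the screws and square to the riser.
- **Riser and wares:** the top view shows no shift of the riser, tulip cups or bird (under 0.01 px). I did not measure the tape roll, notebook or pinch pot.

**Disagreements:**
- **Lip force:** at the lip the push rose to about 14 N, above the stated 7 N, because the nose was being pressed down onto the table. I paused, confirmed the riser had not moved and raised the tool slightly, and the force dropped.
- **Screw height:** measuring the screw heights from two views gave a noisy 25–46 mm. I relied on their spacing instead, which came out at 84.0–84.4 mm against the expected 84.
- **Block edges:** measured edge to edge, the block looks 32 mm long instead of 36, probably because its edges are rounded. The gap to the board therefore rests on the centre position and the firm stop.

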